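# Find the rocking pad cover on the charging dock and seat it

## Task

One of the four identical square pad covers on the white charging dock is not home: it rocks. Press the covers near one side with the fingertips until you find the one that tips, then push that one down in its middle until it is fully home and level, and finish while still pressing it down, touching no other cover. Only press: do not lift or dislodge any cover, and leave the other things where they stand.

Things in the scene. Friction and masses are not known exactly. Their poses are not given: they have to be found in the camera images.
- dock: Flat white charging dock fixed on the trolley, 250 x 250 x 16 mm. Origin at the centre of its underside, z up; the four covers stand on it in a 2 x 2 pattern, at 57.5 mm either way from the middle along its x and y axes. It lies anywhere in front of the robot, turned by up to 20 degrees.
- cover_a: Pad cover A, one of four identical loose square covers (light grey, white face with four black dots and a yellow one; 68 x 68 mm, 120 g). Origin in the middle of the underside of its 10 mm thick plate; x, y along its sides, z up. Each rests on a 62 mm square collar, with 2.5 mm of play sideways. A firm cover does not give when pressed anywhere within 30 mm of its middle.
- cover_a_top (a point): Middle of the upper face of cover A, 10 mm above its origin, 46 to 50 mm above the trolley top at the start. All four start level; firm ones too differ in height by up to 4 mm, so height does not tell which is loose.
- cover_b: Pad cover B, one of four identical loose square covers (light grey, white face with four black dots and a yellow one; 68 x 68 mm, 120 g). Origin in the middle of the underside of its 10 mm thick plate; x, y along its sides, z up. The loose one (any of A to D) stands level on a 10 mm square stem under its middle: pressed near a side, less than 1 N tips it by 0.12 to 0.18 rad.
- cover_b_top (a point): Middle of the upper face of cover B, 10 mm above its origin, 46 to 50 mm above the trolley top at the start. All four start level; firm ones too differ in height by up to 4 mm, so height does not tell which is loose.
- cover_c: Pad cover C, one of four identical loose square covers (light grey, white face with four black dots and a yellow one; 68 x 68 mm, 120 g). Origin in the middle of the underside of its 10 mm thick plate; x, y along its sides, z up. The loose one, when pressed near a side, goes down there by 2 to 5 mm and up opposite; it levels itself when let go.
- cover_c_top (a point): Middle of the upper face of cover C, 10 mm above its origin, 46 to 50 mm above the trolley top at the start. All four start level; firm ones too differ in height by up to 4 mm, so height does not tell which is loose.
- cover_d: Pad cover D, one of four identical loose square covers (light grey, white face with four black dots and a yellow one; 68 x 68 mm, 120 g). Origin in the middle of the underside of its 10 mm thick plate; x, y along its sides, z up. The loose one, pressed in its middle with more than about 8 N, goes down 3.5 to 4.5 mm onto its collar, stays there and rocks no more.
- cover_d_top (a point): Middle of the upper face of cover D, 10 mm above its origin, 46 to 50 mm above the trolley top at the start. All four start level; firm ones too differ in height by up to 4 mm, so height does not tell which is loose.
- place_a (a point): Point on the dock's top face under the middle of cover A (fixed to the dock).
- place_b (a point): Point on the dock's top face under the middle of cover B (fixed to the dock).
- place_c (a point): Point on the dock's top face under the middle of cover C (fixed to the dock).
- place_d (a point): Point on the dock's top face under the middle of cover D (fixed to the dock).
- small_head: Bystander: loose black round head, 38 mm across, 30 mm high, standing in the middle of the dock between the covers (top about level with theirs). Origin at its underside.
- round_head: Bystander: black round treatment head, 68 mm across, 45 mm high, loose on the trolley on the dock's left (+y) side. Origin at its underside.
- probe_head: Bystander: black round head with four steel studs, 64 mm across, 60 mm high, loose on the trolley on the dock's right (-y) side. Origin at its underside.
- gel_bottle: Bystander: clear gel bottle, 60 mm across, 170 mm high, loose, farther left. Origin at its underside.
- cream_jar: Bystander: white jar with a brass-coloured cap, 68 mm across, 50 mm high, loose, farther right. Origin at its underside.
- carton: Bystander: upright white paper carton, 60 x 90 x 140 mm, loose, farther right. Origin at its underside.
- spatula: Bystander: spatula, 180 mm long, lying farther left. Origin at its underside.

How it is judged:
By the outcome, as a careful person would: the job done as asked, in the order asked, and still so for the second after the job is handed in, while the arm keeps its last pose, push and grip.
It also fails if it takes over 48 s, if anything falls off the work surface, if the arm or the gripper's body presses on something with over 40 N, if the wrist force passes 120 N, or if a joint passes its speed limit or range.

## Robot

A 6-joint arm with a two-finger parallel gripper is mounted at the origin on the work surface. World frame = base frame: x ahead of the robot, y to its left, z up, the work surface at z = 0. Lengths are in m, angles in rad, forces in N, time in s.
With the tool pointing down it reaches from about 0.325 to 0.75 m from the base axis. Payload 7.6 kg.
Tool frame: the origin (TCP) lies between the finger pads; the fingertips stand 8 mm ahead of it and the grasp point (between the pads) lies 11 mm behind it; z points along the fingers, y is the direction in which the jaws open and shut (so a half turn about z gives the same grasp; the last joint's range is limited). The gripper opens to 85 mm and grips with 20 to 120 N. Pads are 22 mm wide; open, the fingers measure 114 mm over their backs; the gripper's body (76 mm by 85 mm) begins 54 mm behind the grasp point. The pads swing forward as they close: fully open they stand 13 mm farther back than shut.
Start: joints at [-1.31, 0.052, 1.401, -0, 1.689, -0.07], TCP at [0.171, -0.497, 0.239] pointing down, gripper open.
Joint ranges: [-2.9, 2.9], [-0.91, 2.17], [0.12, 2.37], [-1.06, 4.2], [0.26, 2.73], [-2.93, 2.93]. Speed limits (rad/s): [2.57, 2.57, 3.01, 3.14, 3.14, 3.14].

## Interface

Orientations are given as [roll, pitch, yaw] about the fixed x, y, z axes, in that order (R = Rz(yaw) Ry(pitch) Rx(roll)).
In Python, from rig import robot, viewer, job_done gives the robot as it stands.
- The arm moves only by the tool send_rows, never from a script. Its argument "plan" is a list of rows, each a list of 7 numbers: the shift along the tool's x, y, z in mm, then the turn, a rotation vector about the tool's x, y, z in degrees, then the finger opening in mm, from 0 to 85.4. In form: [[dx, dy, dz, ax, ay, az, gripper], ...]. A call has 1 to 10 rows; each row shifts and turns the commanded pose from where the row before left it, along the tool's axes as they then stand; what a row does not reach is not made up. A row lasts 1/12 s, in which the tool goes at most 41.7 mm and 7.16 degrees, less where a joint would pass 70% of its speed; a pose out of reach is approached as far as the arm can. A call with a gripper value outside its range is refused whole. The fingers move at their own pace and stop on an object; "squeeze" is the grip in N (left out, the last holds). Time passes only in rows, so rows that do not move let the fingers close. It gives the time, the measured TCP pose, the force and the opening at its end, in the units of the state.
- robot.observe(): the state, without advancing time (a new reading comes with each control period).
- viewer.snapshot(name): name is "scene" or "top"; returns a dict with "frame" (480x640x3 uint8, red, green, blue), "fx", "fy", "cx", "cy" (pixels), "R" (3x3) and "t" (3): a world point X has camera coordinates R X + t. Camera axes: x right, y down, z forward; pixel columns grow to the right and rows downward; lengths in m; the calibration is good to about 2 mm. A picture is of the moment at which its call begins. There is no depth.
- job_done(): hands the job in, once; it reports no verdict.
The state is a dict: "clock": time; "joints": joint angles; "qd": joint speeds; "joint_efforts": joint torques, N m; "position": TCP position; "tool_rot": TCP orientation; "wrist_force": force on the tool from outside, world axes, zero at the start; "torque": the same for the moment, N m; "gripper_width": finger opening in m.
Only numpy, scipy, OpenCV 4.12 (cv2) and the standard library are available. Lean on these libraries where they do the work, as an engineer would, in place of code of your own. Each camera call takes 0.05 s, during which the arm holds its last target.

## Working session

There is one attempt and no reset: what is moved stays moved. The work goes in short steps, Python scripts to look and compute and a tool call to move; the robot and the scene stay as the last step left them, time stands still between calls to the robot, and variables do not carry over. Pictures are saved under pics/ and viewed, and the job is handed in when it is done.

Besides the shell and the picture viewer there is one more tool, called after "Request:" as name(argument=value, ...), one argument or row to a line, values as JSON. send_rows: Moves the arm, as the interface text tells. Its arguments: {"type":"object","properties":{"plan":{"type":"array","items":{"type":"array","items":{"type":"number"}}},"squeeze":{"type":"number"}},"required":["plan"]}

```bash
mkdir -p pics; ls; python3 - <<'E'
from rig import robot, viewer
import cv2
print(robot.observe())
for n in("scene","top"):
    s=viewer.snapshot(n); cv2.imwrite(f"pics/{n}0.png",s["frame"][:,:,::-1]); print(n,{k:s[k] for k in s if k!="frame"})
E
```

```text
pics
{'clock': 0.0, 'joints': array([-1.31030426e+00,  5.28407746e-02,  1.40174584e+00,  4.33801202e-06,
        1.68861478e+00, -7.02967519e-02]), 'qd': array([-0.00101879, -0.00069141, -0.00043002,  0.00041727, -0.0002547 ,
        0.00223089]), 'joint_efforts': array([-4.60557749e-04, -3.81662464e+01, -3.60190129e+01, -4.51044748e-07,
        6.01569540e-03,  4.44204375e-05]), 'position': array([ 0.17046174, -0.49624056,  0.23845967]), 'tool_rot': array([-3.13998819e+00, -1.17294006e-04,  3.30789228e-01]), 'wrist_force': array([-0.06771915, -0.44721295, -0.2601912 ]), 'torque': array([-0.04071221,  0.05026776, -0.01152067]), 'gripper_width': 0.08550941754577944}
scene {'fx': 562.1938830486895, 'fy': 562.1938830486895, 'cx': 320.2710991329252, 'cy': 226.96347654763795, 'R': array([[-0.39311858,  0.91940043,  0.01267376],
       [ 0.65318949,  0.28893968, -0.69989811],
       [-0.64714857, -0.26686458, -0.71413025]]), 't': array([ 0.22831578, -0.32963407,  1.63565456])}
top {'fx': 450.87139146534753, 'fy': 450.87139146534753, 'cx': 317.0077460289451, 'cy': 238.82793009945863, 'R': array([[ 2.50022601e-02, -9.99687131e-01, -7.26514270e-04],
       [-9.97173626e-01, -2.48878786e-02, -7.08897275e-02],
       [ 7.08494669e-02,  2.49686427e-03, -9.97483894e-01]]), 't': array([-0.03480503,  0.55693421,  1.16378387])}
```

View pics/scene0.png

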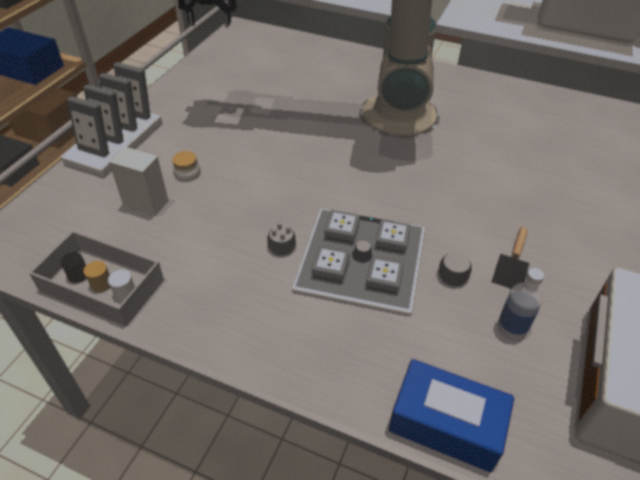

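View pics/top0.png

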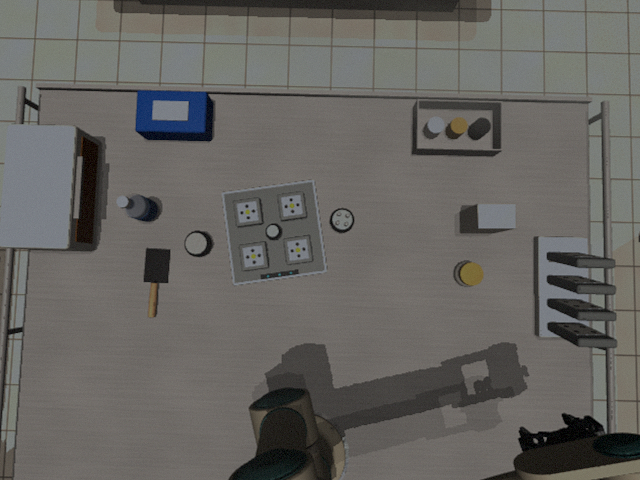

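The top view shows the covers at about (248,211), (292,206), (254,256) and (298,249). The small head is at (273,232), the round head at (198,243) and the probe head at (342,219). Next I'll measure them.

```bash
cat > h.py <<'E'
import numpy as np, cv2
def ray(s,uv):
    R=np.array(s["R"]);t=np.array(s["t"]);o=-R.T@t
    d=R.T@np.array([(uv[0]-s["cx"])/s["fx"],(uv[1]-s["cy"])/s["fy"],1.]);return o,d
def onz(s,uv,z):
    o,d=ray(s,uv);return o+d*(z-o[2])/d[2]
def proj(s,X):
    c=np.array(s["R"])@X+s["t"];return np.array([s["fx"]*c[0]/c[2]+s["cx"],s["fy"]*c[1]/c[2]+s["cy"]])
def tri(s1,a,s2,b):
    o1,d1=ray(s1,a);o2,d2=ray(s2,b)
    A=np.c_[d1,-d2];k=np.linalg.lstsq(A,o2-o1,rcond=None)[0]
    p,q=o1+d1*k[0],o2+d2*k[1];return (p+q)/2,np.linalg.norm(p-q)
E
python3 - <<'E'
from h import *
from rig import viewer
for n,b in(("top",(215,175,335,290)),("scene",(290,205,430,310))):
    s=viewer.snapshot(n);f=s["frame"][b[1]:b[3],b[0]:b[2],::-1]
    cv2.imwrite(f"pics/{n}_z.png",cv2.resize(f,None,fx=5,fy=5,interpolation=cv2.INTER_CUBIC))
    hsv=cv2.cvtColor(f,cv2.COLOR_BGR2HSV)
    m=cv2.inRange(hsv,(0,0,170),(180,50,255))
    m=cv2.morphologyEx(m,cv2.MORPH_CLOSE,np.ones((5,5)))
    for c in cv2.findContours(m,cv2.RETR_EXTERNAL,cv2.CHAIN_APPROX_NONE)[0]:
        if cv2.contourArea(c)<60: continue
        r=cv2.minAreaRect(c);uv=np.array(r[0])+b[:2];print(n,uv,r[1:],cv2.contourArea(c),onz(s,uv,.048))
    y=cv2.inRange(hsv,(18,90,80),(38,255,255))
    k,l,st,ce=cv2.connectedComponentsWithStats(y)
    for i in range(1,k): 
        if st[i,4]>3: print(" yel",ce[i]+b[:2],st[i,4],onz(s,ce[i]+b[:2],.048))
E
```

```text
yel [291.5        205.28571429] 14 [0.64057675 0.04689641 0.048     ]
 yel [247.28571429 211.5       ] 14 [0.62163197 0.16018661 0.048     ]
 yel [297.5        249.71428571] 14 [0.52647091 0.02823038 0.048     ]
 yel [253.         255.83333333] 12 [0.50798697 0.1414836  0.048     ]
 yel [342.  221.5] 6 [0.52495646 0.02819046 0.048     ]
 yel [392.875 231.125] 8 [0.50748958 0.14150212 0.048     ]
 yel [330.33333333 258.88888889] 9 [0.63773629 0.04658935 0.048     ]
 yel [385. 270.] 9 [0.62038365 0.16114885 0.048     ]
```

View pics/top_z.png

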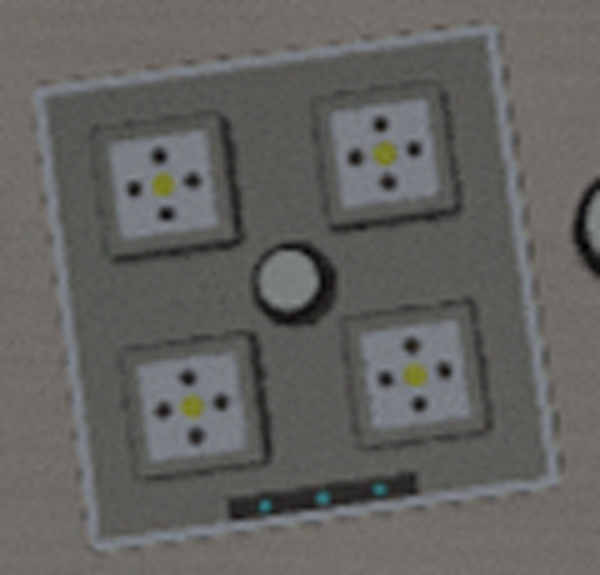

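View pics/scene_z.png

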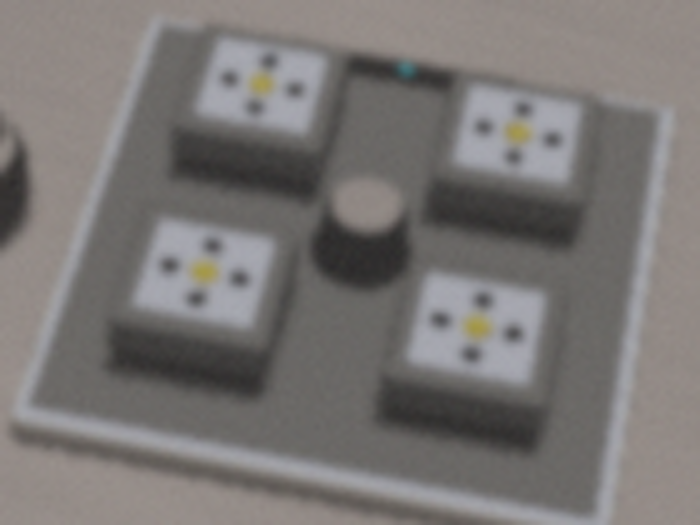

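Each yellow dot marks a cover's middle, and the two views agree within about 3 mm. The spacing comes out at 115 mm with the dock at a yaw of about 9.4°, which matches the sizes given. Next I'll work out the first approach: jaws shut, to the near (-x) side of the near-right cover P3.

```bash
cat >> h.py <<'E'
from scipy.spatial.transform import Rotation as Ro
# mean of top/scene views
P={1:(.6393,.0468),2:(.6210,.1605),3:(.5258,.0282),4:(.5078,.1415)}
YAW=np.radians(9.4); ex=np.array([np.cos(YAW),np.sin(YAW)])
def tgt(k,off,z): return np.r_[np.array(P[k])+off*ex,z]
def delta(o,T,rotfirst=True):
    R=Ro.from_euler('xyz',o["tool_rot"]).as_matrix()
    Rg=Ro.from_euler('xyz',[np.pi,0,YAW]).as_matrix()
    rv=np.degrees(Ro.from_matrix(R.T@Rg).as_rotvec())
    print("pos",o["position"].round(4),"F",o["wrist_force"].round(2),"t",o["clock"],"rot",rv.round(2),"shift after rot mm",(Rg.T@(T-o["position"])*1000).round(1))
E
python3 - <<'E'
from h import *
from rig import robot
delta(robot.observe(),tgt(3,-.027,.10))
delta(robot.observe(),tgt(3,-.027,.238))
E
```

```text
pos [ 0.1705 -0.4964  0.2388] F [ 1.39  0.73 -0.19] t 0.2 rot [-0.05 -0.    9.55] shift after rot mm [ 409.2 -459.5  138.8]
pos [ 0.1705 -0.4964  0.2388] F [ 1.39  0.73 -0.19] t 0.2 rot [-0.05 -0.    9.55] shift after rot mm [ 409.2 -459.5    0.8]
```

Request:
send_rows(
  plan=[
    [0,0,0,0,0,4.8,0],
    [0,0,0,0,0,4.8,0],
    [22,-25,0,0,0,0,0],
    [22,-25,0,0,0,0,0],
    [22,-25,0,0,0,0,0],
    [22,-25,0,0,0,0,0],
    [22,-25,0,0,0,0,0],
    [22,-25,0,0,0,0,0],
    [22,-25,0,0,0,0,0],
    [22,-25,0,0,0,0,0],
  ],
  squeeze=40,
)

```text
clock: 1.03
position: [0.3121, -0.2691, 0.2393]
tool_rot: [3.141, -0.0, 0.163]
wrist_force: [0.8, -1.2, 0.4]
gripper_width: -0.0004
```

Request:
send_rows(
  plan=[
    [22,-25,0,0,0,0,0],
    [22,-25,0,0,0,0,0],
    [22,-25,0,0,0,0,0],
    [22,-25,0,0,0,0,0],
    [22,-25,0,0,0,0,0],
    [22,-25,0,0,0,0,0],
    [22,-25,5,0,0,0,0],
    [22,-25,10,0,0,0,0],
    [15,-15,10,0,0,0,0],
    [0,0,0,0,0,0,0],
  ],
)

```text
clock: 1.87
position: [0.4656, -0.0244, 0.2117]
tool_rot: [-3.14, 0.003, 0.167]
wrist_force: [-0.5, 0.2, -0.3]
gripper_width: 0.0001
```

```bash
python3 - <<'E'
from h import *
from rig import robot
o=robot.observe();delta(o,tgt(3,-.027,.075));print(o["gripper_width"])
E
```

```text
pos [ 0.4656 -0.0244  0.2117] F [-0.52  0.24 -0.34] t 1.8667 rot [-0.11  0.19  0.18] shift after rot mm [ 41.  -42.  136.7]
0.00011630969622969303
```

Request:
send_rows(
  plan=[
    [14,-14,14,0,0,0,0],
    [14,-14,20,0,0,0,0],
    [13,-14,25,0,0,0.2,0],
    [0,0,25,0,0,0,0],
    [0,0,25,0,0,0,0],
    [0,0,18,0,0,0,0],
    [0,0,10,0,0,0,0],
    [0,0,0,0,0,0,0],
    [0,0,0,0,0,0,0],
  ],
)

```text
clock: 2.62
position: [0.499, 0.0203, 0.0779]
tool_rot: [3.141, -0.0, 0.159]
wrist_force: [-0.1, -0.0, 0.3]
gripper_width: -0.0
```

```bash
cat > look.py <<'E'
import sys
from h import *
from rig import robot,viewer
def look(k,off,z,name):
    o=robot.observe();delta(o,tgt(k,off,z))
    s=viewer.snapshot("scene");f=s["frame"][205:310,290:430,::-1]
    cv2.imwrite(f"pics/{name}.png",cv2.resize(f,None,fx=5,fy=5,interpolation=cv2.INTER_CUBIC))
look(int(sys.argv[1]),float(sys.argv[2]),float(sys.argv[3]),sys.argv[4])
E
python3 look.py 3 -.027 .055 p3a
```

```text
pos [0.499  0.0203 0.0779] F [-0.06 -0.05  0.27] t 2.6167 rot [ 0.01 -0.02 -0.27] shift after rot mm [ 0.7 -3.4 22.9]
```

View pics/p3a.png

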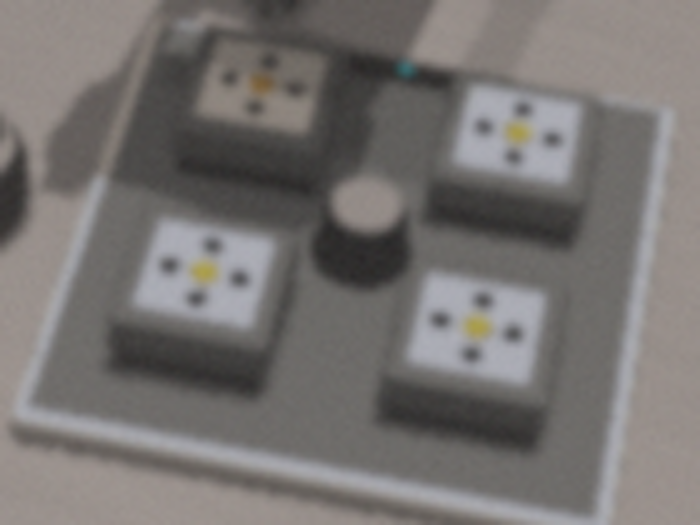

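The crop shows the gripper just above P3, with P3 still level. I'll correct the 3.4 mm in y, descend, and look at a wider crop.

Request:
send_rows(
  plan=[
    [1,-3.4,6,0,0,0,0],
    [0,0,8,0,0,0,0],
    [0,0,0,0,0,0,0],
    [0,0,0,0,0,0,0],
  ],
)

```text
clock: 3.0
position: [0.499, 0.0243, 0.0629]
tool_rot: [-3.142, 0.001, 0.16]
wrist_force: [0.6, -0.1, 0.5]
gripper_width: -0.0001
```

```bash
sed -i 's/\[205:310,290:430,/[160:310,270:440,/;s/fx=5,fy=5/fx=4,fy=4/' look.py; python3 look.py 3 -.027 .055 p3b
```

```text
pos [0.499  0.0243 0.0629] F [ 0.57 -0.14  0.5 ] t 3.0 rot [-0.    0.05 -0.23] shift after rot mm [0.1 0.5 7.9]
```

View pics/p3b.png

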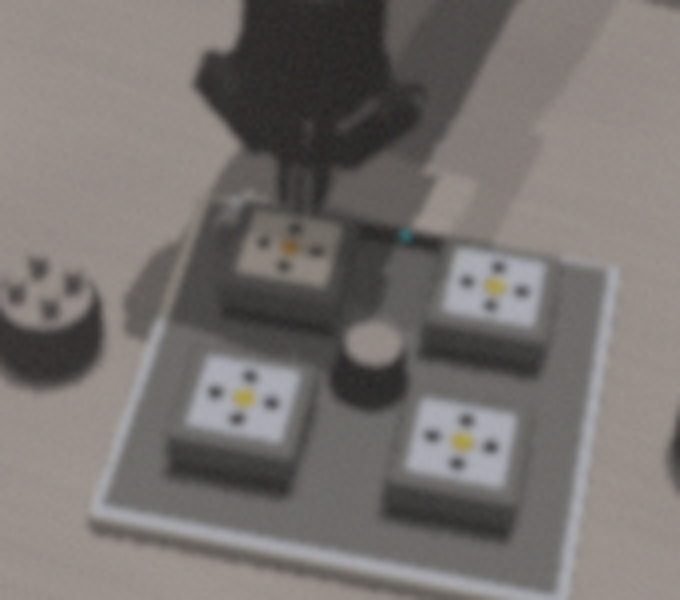

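The closed fingertips are over P3's near edge at about (300,210) in the crop. From here I'll go down in small steps.

Request:
send_rows(
  plan=[
    [0,0,2,0,0,0,0],
    [0,0,2,0,0,0,0],
    [0,0,0,0,0,0,0],
    [0,0,0,0,0,0,0],
  ],
)

```text
clock: 3.38
position: [0.4992, 0.0242, 0.0592]
tool_rot: [3.142, 0.0, 0.16]
wrist_force: [-0.5, 0.4, 0.7]
gripper_width: 0.0
```

Request:
send_rows(
  plan=[
    [0,0,1,0,0,0,0],
    [0,0,0,0,0,0,0],
    [0,0,0,0,0,0,0],
  ],
)

```text
clock: 3.63
position: [0.4993, 0.0242, 0.0583]
tool_rot: [3.141, 0.0, 0.16]
wrist_force: [0.5, -0.0, -0.9]
gripper_width: -0.0002
```

Request:
send_rows(
  plan=[
    [0,0,1,0,0,0,0],
    [0,0,0,0,0,0,0],
    [0,0,0,0,0,0,0],
  ],
)

```text
clock: 3.88
position: [0.4993, 0.0242, 0.0573]
tool_rot: [3.142, 0.0, 0.16]
wrist_force: [0.2, 0.4, -0.6]
gripper_width: -0.0003
```

Request:
send_rows(
  plan=[
    [0,0,1,0,0,0,0],
    [0,0,0,0,0,0,0],
    [0,0,0,0,0,0,0],
  ],
)

```text
clock: 4.13
position: [0.4994, 0.0242, 0.0571]
tool_rot: [3.141, -0.0, 0.16]
wrist_force: [-2.7, 0.5, 6.7]
gripper_width: 0.0002
```

```bash
python3 look.py 3 -.027 .055 p3c
```

```text
pos [0.4994 0.0242 0.0571] F [-2.67  0.51  6.71] t 4.1333 rot [ 0.01 -0.01 -0.24] shift after rot mm [-0.3  0.4  2.1]
```

View pics/p3c.png

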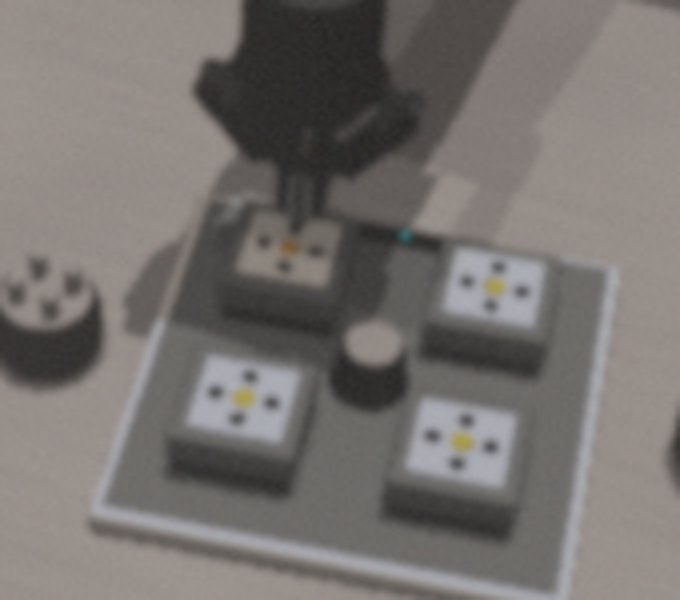

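P3 stiffened straight at its surface (6.7 N at TCP z = 0.0571, so the tip is at about 49 mm) and shows no tilt, so it is firm. Next is P1, the far-right cover, 115 mm farther along tool x.

Request:
send_rows(
  plan=[
    [0,0,-10,0,0,0,0],
    [0,0,-15,0,0,-0.2,0],
    [29,0,0,0,0,0,0],
    [29,0,0,0,0,0,0],
    [29,0,0,0,0,0,0],
    [28,0,0,0,0,0,0],
    [0,0,0,0,0,0,0],
    [0,0,9,0,0,0,0],
    [0,0,9,0,0,0,0],
    [0,0,0,0,0,0,0],
  ],
)

```text
clock: 5.02
position: [0.6107, 0.0427, 0.0606]
tool_rot: [-3.141, 0.004, 0.163]
wrist_force: [-0.7, 0.3, -0.6]
gripper_width: 0.0001
```

```bash
python3 look.py 1 -.027 .060 p1a
```

```text
pos [0.6107 0.0427 0.0606] F [-0.68  0.33 -0.64] t 5.0167 rot [-0.03  0.25 -0.05] shift after rot mm [1.9 0.7 0.6]
```

View pics/p1a.png

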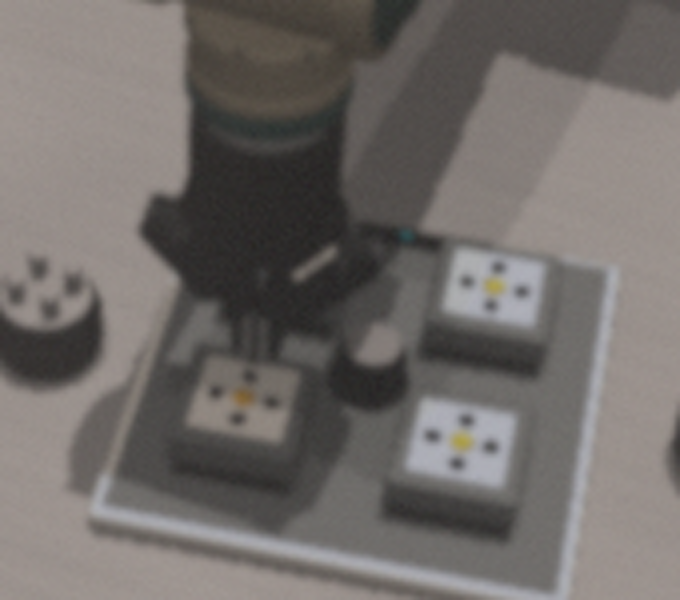

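The tips stand above P1's near side. I'll press here in steps.

Request:
send_rows(
  plan=[
    [1,0,1,0,0,0,0],
    [0,0,1,0,0,0,0],
    [0,0,0,0,0,0,0],
    [0,0,0,0,0,0,0],
  ],
)

```text
clock: 5.4
position: [0.6138, 0.043, 0.0617]
tool_rot: [3.141, -0.001, 0.163]
wrist_force: [-0.5, -0.4, -0.1]
gripper_width: 0.0001
```

Request:
send_rows(
  plan=[
    [0,0,1,0,0,0,0],
    [0,0,0,0,0,0,0],
    [0,0,0,0,0,0,0],
  ],
)

```text
clock: 5.65
position: [0.6137, 0.043, 0.0603]
tool_rot: [3.142, -0.0, 0.163]
wrist_force: [0.1, -0.1, 0.4]
gripper_width: -0.0002
```

Request:
send_rows(
  plan=[
    [0,0,1,0,0,0,0],
    [0,0,0,0,0,0,0],
    [0,0,0,0,0,0,0],
  ],
)

```text
clock: 5.9
position: [0.6137, 0.043, 0.0592]
tool_rot: [3.142, 0.0, 0.163]
wrist_force: [0.3, 0.7, 0.7]
gripper_width: -0.0002
```

Request:
send_rows(
  plan=[
    [0,0,1,0,0,0,0],
    [0,0,0,0,0,0,0],
    [0,0,0,0,0,0,0],
  ],
)

```text
clock: 6.15
position: [0.6137, 0.043, 0.0582]
tool_rot: [3.142, 0.0, 0.163]
wrist_force: [0.4, 0.2, -0.2]
gripper_width: 0.0004
```

Request:
send_rows(
  plan=[
    [0,0,1,0,0,0,0],
    [0,0,0,0,0,0,0],
    [0,0,0,0,0,0,0],
  ],
)

```text
clock: 6.4
position: [0.6139, 0.0431, 0.0577]
tool_rot: [3.141, -0.001, 0.163]
wrist_force: [-1.8, 0.1, 2.3]
gripper_width: 0.0002
```

Request:
send_rows(
  plan=[
    [0,0,0.7,0,0,0,0],
    [0,0,0,0,0,0,0],
    [0,0,0,0,0,0,0],
  ],
)

```text
clock: 6.65
position: [0.6139, 0.043, 0.0577]
tool_rot: [3.141, -0.001, 0.163]
wrist_force: [-3.9, 0.7, 7.1]
gripper_width: 0.0001
```

```bash
python3 look.py 1 -.027 .060 p1b
```

```text
pos [0.6139 0.043  0.0577] F [-3.89  0.74  7.14] t 6.65 rot [ 0.01 -0.03 -0.05] shift after rot mm [-1.4  0.4 -2.3]
```

View pics/p1b.png

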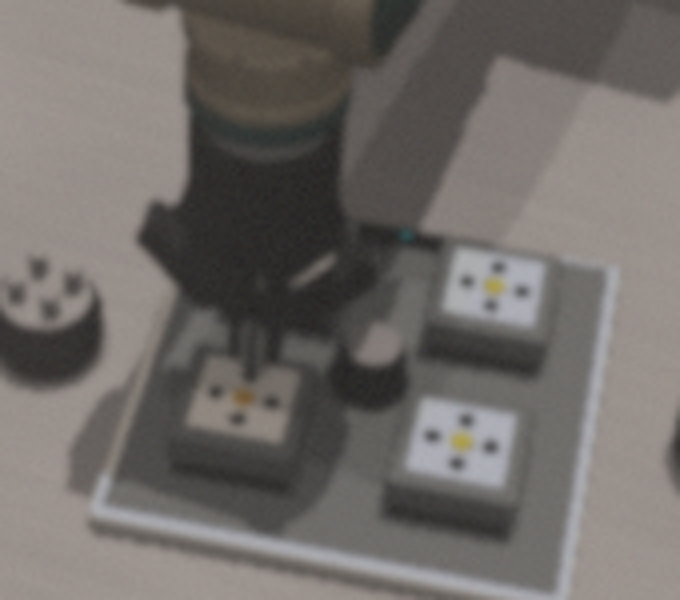

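P1 is firm too: 7.1 N at the surface, and the picture is unchanged. Next is P2, the far-left cover.

Request:
send_rows(
  plan=[
    [0,0,-10,0,0,0,0],
    [0,0,-15,0,0,0,0],
    [0,-29,0,0,0,0,0],
    [0,-29,0,0,0,0,0],
    [-1,-29,0,0,0,0,0],
    [0,-28,0,0,0,0,0],
    [0,0,0,0,0,0,0],
    [0,0,10,0,0,0,0],
    [0,0,10,0,0,0,0],
    [0,0,0,0,0,0,0],
  ],
)

```text
clock: 7.53
position: [0.5927, 0.155, 0.0582]
tool_rot: [3.141, 0.005, 0.162]
wrist_force: [-1.0, -0.3, -1.2]
gripper_width: 0.0002
```

Request:
send_rows(
  plan=[
    [0,0,0,0,0,0,0],
    [0,0,0,0,0,0,0],
  ],
)

```text
clock: 7.7
position: [0.5942, 0.1554, 0.0613]
tool_rot: [3.141, 0.001, 0.162]
wrist_force: [0.1, 0.0, -0.5]
gripper_width: 0.0001
```

```bash
python3 look.py 2 -.027 .060 p2a
```

```text
pos [0.5942 0.1554 0.0613] F [ 0.09  0.   -0.48] t 7.7 rot [ 0.01  0.03 -0.12] shift after rot mm [ 0.3 -0.7  1.3]
```

View pics/p2a.png

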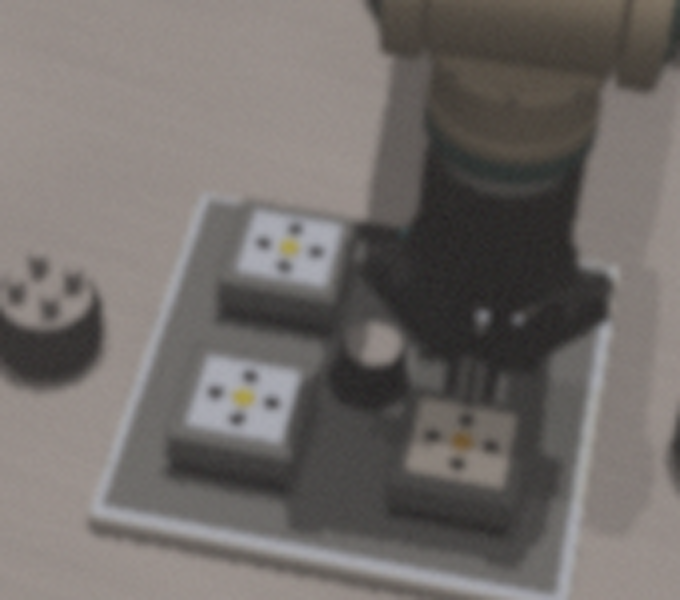

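The tips are above P2's near side, and P3 and P1 have not moved. I'll press down.

Request:
send_rows(
  plan=[
    [0,0,1,0,0,0,0],
    [0,0,1,0,0,0,0],
    [0,0,0,0,0,0,0],
    [0,0,0,0,0,0,0],
  ],
)

```text
clock: 8.08
position: [0.5941, 0.1563, 0.0596]
tool_rot: [3.142, -0.0, 0.163]
wrist_force: [-1.0, -0.3, 0.2]
gripper_width: -0.0003
```

Request:
send_rows(
  plan=[
    [0,0,1,0,0,0,0],
    [0,0,0,0,0,0,0],
    [0,0,0,0,0,0,0],
  ],
)

```text
clock: 8.33
position: [0.594, 0.1564, 0.0585]
tool_rot: [3.142, 0.0, 0.163]
wrist_force: [0.0, 0.1, 0.5]
gripper_width: 0.0001
```

Request:
send_rows(
  plan=[
    [0,0,1,0,0,0,0],
    [0,0,0,0,0,0,0],
    [0,0,0,0,0,0,0],
  ],
)

```text
clock: 8.58
position: [0.594, 0.1564, 0.0575]
tool_rot: [3.141, 0.0, 0.163]
wrist_force: [0.2, 0.3, -0.4]
gripper_width: -0.0001
```

Request:
send_rows(
  plan=[
    [0,0,1,0,0,0,0],
    [0,0,0,0,0,0,0],
    [0,0,0,0,0,0,0],
  ],
)

```text
clock: 8.83
position: [0.594, 0.1563, 0.0565]
tool_rot: [3.141, 0.0, 0.163]
wrist_force: [-0.9, 0.7, 0.3]
gripper_width: 0.0001
```

Request:
send_rows(
  plan=[
    [0,0,1,0,0,0,0],
    [0,0,0,0,0,0,0],
    [0,0,0,0,0,0,0],
  ],
)

```text
clock: 9.08
position: [0.5941, 0.1563, 0.0556]
tool_rot: [3.142, -0.0, 0.163]
wrist_force: [-0.1, 0.2, -0.9]
gripper_width: -0.0002
```

```bash
python3 look.py 2 -.027 .060 p2b
```

```text
pos [0.5941 0.1563 0.0556] F [-0.1   0.16 -0.85] t 9.0833 rot [ 0.01 -0.   -0.05] shift after rot mm [ 0.2  0.3 -4.4]
```

View pics/p2b.png

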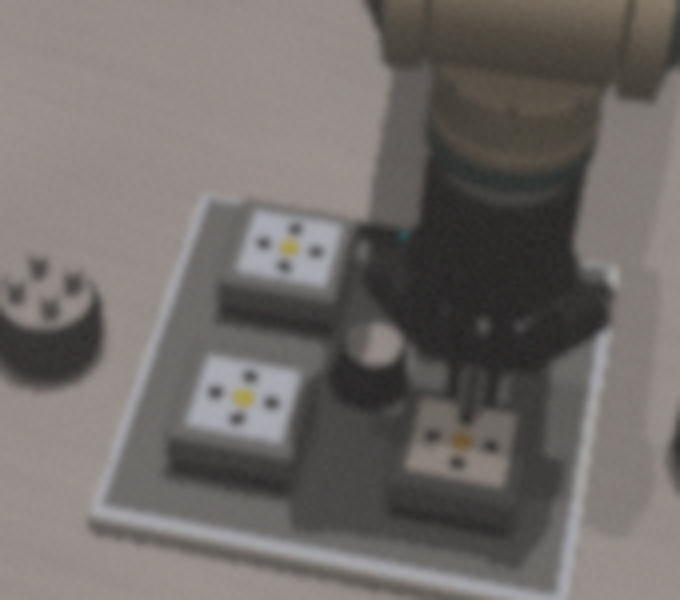

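Request:
send_rows(
  plan=[
    [0,0,1,0,0,0,0],
    [0,0,0,0,0,0,0],
    [0,0,0,0,0,0,0],
  ],
)

```text
clock: 9.38
position: [0.594, 0.1564, 0.0547]
tool_rot: [3.142, 0.0, 0.163]
wrist_force: [-1.3, 0.1, 2.0]
gripper_width: 0.0001
```

Request:
send_rows(
  plan=[
    [0,0,0.7,0,0,0,0],
    [0,0,0,0,0,0,0],
    [0,0,0,0,0,0,0],
  ],
)

```text
clock: 9.63
position: [0.5939, 0.1564, 0.0542]
tool_rot: [3.142, 0.0, 0.163]
wrist_force: [-4.9, -0.5, 5.8]
gripper_width: 0.0001
```

```bash
python3 look.py 2 -.027 .060 p2c
```

```text
pos [0.5939 0.1564 0.0542] F [-4.85 -0.46  5.84] t 9.6333 rot [ 0.    0.02 -0.04] shift after rot mm [ 0.4  0.3 -5.8]
```

View pics/p2c.png

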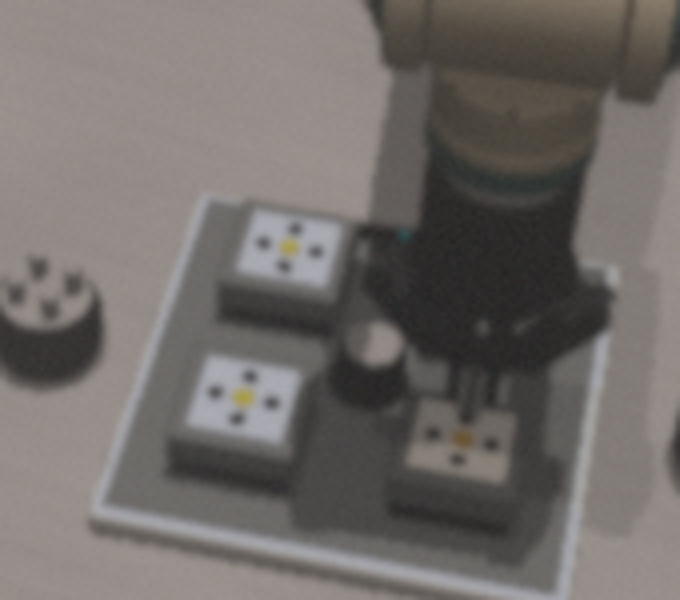

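```bash
python3 - <<'E'
from h import *
I={n:cv2.imread(f"pics/{n}.png",0).astype(np.float32) for n in("p2a","p2b","p2c")}
# dots far enough from gripper, crop coords; matched patches
for nm,(x,y,w,h) in dict(front_edge_row=(395,475,115,55),rdot=(475,425,40,40),fdot=(440,448,40,30),ref_dock=(470,540,120,58),yel=(448,428,30,26)).items():
    for b in("p2b","p2c"):
        T=I["p2a"][y:y+h,x:x+w];S=I[b][y-16:y+h+16,x-16:x+w+16]
        r=cv2.matchTemplate(S,T,cv2.TM_CCOEFF_NORMED);_,v,_,l=cv2.minMaxLoc(r);print(nm,b,round(v,3),(l[0]-16)/4,(l[1]-16)/4)
E
```

```text
front_edge_row p2b 0.995 0.0 -0.25
front_edge_row p2c 0.985 0.25 -0.75
rdot p2b 0.995 0.0 0.0
rdot p2c 0.99 0.0 -0.5
fdot p2b 0.991 0.0 -0.25
fdot p2c 0.96 0.0 -1.0
ref_dock p2b 0.998 0.0 0.0
ref_dock p2c 0.998 0.0 0.0
yel p2b 0.988 0.0 0.0
yel p2c 0.982 0.25 -0.5
```

```bash
python3 - <<'E'
from h import *
def L(n): return cv2.imread(f"pics/{n}.png",0).astype(np.float32)
ref={2:(461,440),1:(243,398),3:(289,247)}
for k,a,b in((3,"p3b","p3c"),(1,"p1a","p1b"),(2,"p2a","p2b"),(2,"p2a","p2c")):
    A,B=L(a),L(b);u,v=ref[k]
    for nm,(dx,dy,w,h) in dict(edge=(-45,42,90,50),rdot=(14,-12,36,40),ldot=(-45,-20,32,36),fdot=(-20,8,36,28),yel=(-13,-12,28,26)).items():
        x,y=u+dx,v+dy
        ba=A[y:y+h,x:x+w]
        M=np.eye(2,3,dtype=np.float32)
        try:
            c,M=cv2.findTransformECC(ba,B[y:y+h,x:x+w],M,cv2.MOTION_TRANSLATION,(3,100,1e-5)); print(k,b,nm,round(c,3),(M[:,2]/4).round(2))
        except cv2.error: print(k,b,nm,"fail")
E
```

```text
3 p3c edge 0.96 [ 0.06 -0.03]
3 p3c rdot 0.954 [-0.02  0.07]
3 p3c ldot 0.887 [-0.07 -0.12]
3 p3c fdot 0.991 [0.13 0.06]
3 p3c yel 0.845 [-0.06 -0.05]
1 p1b edge 0.947 [ 0.02 -0.09]
1 p1b rdot 0.981 [-0.04  0.2 ]
1 p1b ldot 0.97 [-0.04 -0.  ]
1 p1b fdot 0.949 [0.03 0.04]
1 p1b yel 0.802 [-0.17  0.28]
2 p2b edge 0.969 [ 0.08 -0.02]
2 p2b rdot 0.995 [ 0.   -0.01]
2 p2b ldot 0.899 [0.06 0.06]
2 p2b fdot 0.991 [ 0.02 -0.22]
2 p2b yel 0.853 [-0.17  0.12]
2 p2c edge 0.939 [-0.08 -0.51]
2 p2c rdot 0.936 [ 0.1 -0.4]
2 p2c ldot 0.863 [ 0.11 -0.36]
2 p2c fdot 0.846 [ 0.09 -1.01]
2 p2c yel 0.968 [ 0.16 -0.52]
```

P1 and P3 moved less than 0.3 px when pressed. On P2 the front dot rose 1.0 px and the middle 0.5 px, which fits a tilt of about 0.15 rad toward the pressed side, with the give before it stiffened. I'll release to check that it levels itself.

Request:
send_rows(
  plan=[
    [0,0,-3,0,0,0,0],
    [0,0,-6,0,0,0,0],
    [0,0,0,0,0,0,0],
    [0,0,0,0,0,0,0],
  ],
)

```text
clock: 10.02
position: [0.5945, 0.1564, 0.0634]
tool_rot: [3.142, -0.001, 0.163]
wrist_force: [-0.8, -0.2, 0.2]
gripper_width: -0.0001
```

```bash
python3 look.py 2 0 .065 p2d; python3 - <<'E'
from h import *
def L(n): return cv2.imread(f"pics/{n}.png",0).astype(np.float32)
u,v=461,440
for a,b in(("p2a","p2d"),("p2c","p2d")):
    A,B=L(a),L(b)
    for nm,(dx,dy,w,h) in dict(edge=(-45,42,90,50),rdot=(14,-12,36,40),ldot=(-45,-20,32,36),fdot=(-20,8,36,28),yel=(-13,-12,28,26)).items():
        x,y=u+dx,v+dy
        c,M=cv2.findTransformECC(A[y:y+h,x:x+w],B[y:y+h,x:x+w],np.eye(2,3,dtype=np.float32),cv2.MOTION_TRANSLATION,(3,100,1e-5)); print(a,b,nm,round(c,3),(M[:,2]/4).round(2))
E
```

```text
pos [0.5945 0.1564 0.0634] F [-0.77 -0.22  0.23] t 10.0167 rot [ 0.   -0.08 -0.05] shift after rot mm [26.8  0.3 -1.6]
p2a p2d edge 0.984 [-0.03  0.06]
p2a p2d rdot 0.935 [-0.04  0.06]
p2a p2d ldot 0.941 [-0.08  0.19]
p2a p2d fdot 0.902 [-0.16  0.07]Traceback (most recent call last):
  File "<stdin>", line 8, in <module>
cv2.error: OpenCV(4.12.0) /io/opencv/modules/video/src/ecc.cpp:574: error: (-7:Iterations do not converge) NaN encountered. in function 'findTransformECC'
```

View pics/p2d.png

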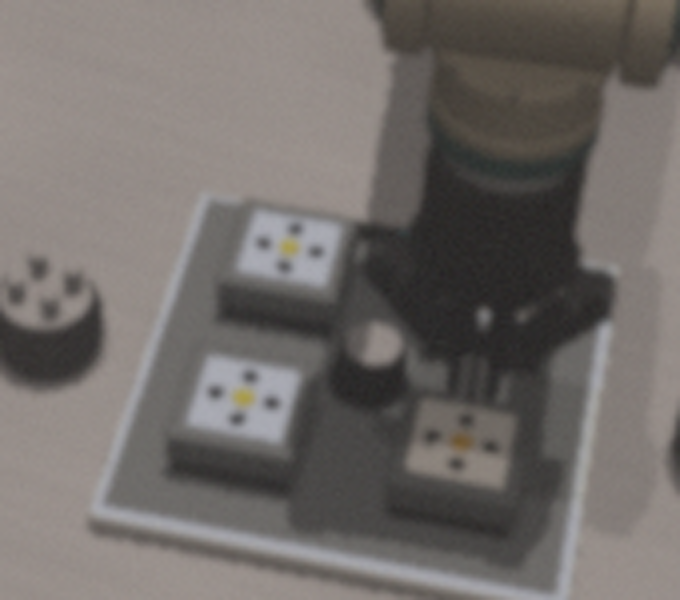

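P2 returned to its level position, so it is the loose one. I'll move over its middle and push down.

Request:
send_rows(
  plan=[
    [13,0,0,0,0,0,0],
    [14,0,0,0,0,0,0],
    [0,0,2,0,0,0,0],
    [0,0,2,0,0,0,0],
    [0,0,0,0,0,0,0],
    [0,0,0,0,0,0,0],
  ],
)

```text
clock: 10.57
position: [0.6199, 0.1606, 0.0582]
tool_rot: [3.141, 0.001, 0.163]
wrist_force: [0.5, 0.3, 0.3]
gripper_width: 0.0001
```

Request:
send_rows(
  plan=[
    [0,0,1,0,0,0,0],
    [0,0,1,0,0,0,0],
    [0,0,0,0,0,0,0],
    [0,0,0,0,0,0,0],
  ],
)

```text
clock: 10.9
position: [0.6206, 0.1607, 0.0569]
tool_rot: [3.141, 0.0, 0.163]
wrist_force: [0.1, 0.1, 0.8]
gripper_width: 0.0
```

Request:
send_rows(
  plan=[
    [0,0,1,0,0,0,0],
    [0,0,0,0,0,0,0],
    [0,0,0,0,0,0,0],
  ],
)

```text
clock: 11.15
position: [0.6207, 0.1607, 0.0558]
tool_rot: [3.141, 0.0, 0.163]
wrist_force: [0.3, -0.3, -0.0]
gripper_width: -0.0
```

```bash
python3 look.py 2 0 .055 p2e
```

```text
pos [0.6207 0.1607 0.0558] F [ 0.25 -0.25 -0.  ] t 11.15 rot [ 0.01  0.   -0.04] shift after rot mm [0.3 0.3 0.8]
```

View pics/p2e.png

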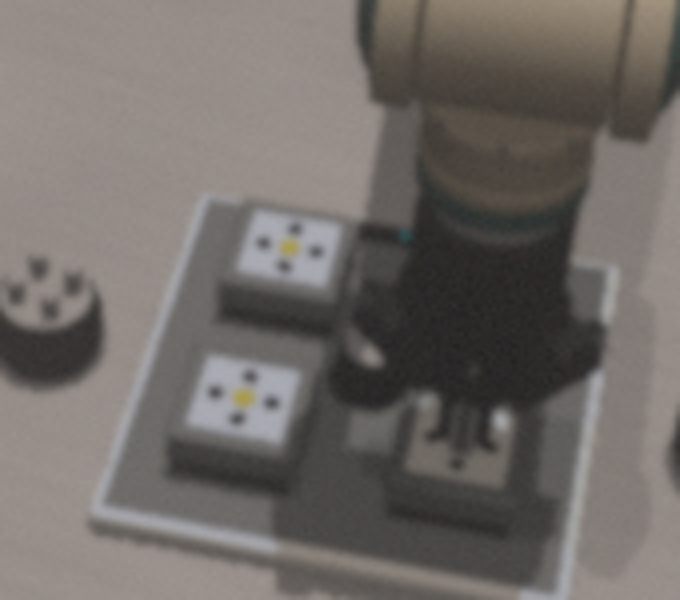

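The fingers are centred on P2 at about (462,440) and still clear of the face. I'll push down.

Request:
send_rows(
  plan=[
    [0,0,1,0,0,0,0],
    [0,0,0,0,0,0,0],
    [0,0,0,0,0,0,0],
  ],
)

```text
clock: 11.45
position: [0.6209, 0.1608, 0.0554]
tool_rot: [3.142, -0.001, 0.163]
wrist_force: [-1.5, -0.0, 4.6]
gripper_width: 0.0002
```

Request:
send_rows(
  plan=[
    [0,0,0.7,0,0,0,0],
    [0,0,0,0,0,0,0],
    [0,0,0,0,0,0,0],
  ],
)

```text
clock: 11.7
position: [0.621, 0.1608, 0.0548]
tool_rot: [3.142, -0.001, 0.163]
wrist_force: [-1.9, 0.4, 5.9]
gripper_width: -0.0001
```

Request:
send_rows(
  plan=[
    [0,0,0.7,0,0,0,0],
    [0,0,0,0,0,0,0],
    [0,0,0,0,0,0,0],
  ],
)

```text
clock: 11.95
position: [0.621, 0.1608, 0.0541]
tool_rot: [3.142, -0.001, 0.163]
wrist_force: [-1.0, -0.7, 4.8]
gripper_width: 0.0003
```

Request:
send_rows(
  plan=[
    [0,0,0.7,0,0,0,0],
    [0,0,0,0,0,0,0],
    [0,0,0,0,0,0,0],
  ],
)

```text
clock: 12.2
position: [0.6209, 0.1608, 0.0534]
tool_rot: [3.142, -0.001, 0.163]
wrist_force: [-1.5, -0.7, 4.9]
gripper_width: 0.0003
```

P2 is giving way in its middle at about 5 N, which a firm cover would not do. I'll keep going to the collar.

Request:
send_rows(
  plan=[
    [0,0,0.7,0,0,0,0],
    [0,0,0.7,0,0,0,0],
    [0,0,0,0,0,0,0],
    [0,0,0,0,0,0,0],
  ],
)

```text
clock: 12.53
position: [0.6209, 0.1608, 0.0521]
tool_rot: [3.142, -0.001, 0.163]
wrist_force: [-1.4, -0.5, 5.4]
gripper_width: 0.0003
```

Request:
send_rows(
  plan=[
    [0,0,0.7,0,0,0,0],
    [0,0,0,0,0,0,0],
    [0,0,0,0,0,0,0],
  ],
)

```text
clock: 12.78
position: [0.6209, 0.1608, 0.0521]
tool_rot: [3.141, -0.001, 0.163]
wrist_force: [-4.0, -0.9, 9.1]
gripper_width: -0.0001
```

Request:
send_rows(
  plan=[
    [0,0,0.7,0,0,0,0],
    [0,0,0,0,0,0,0],
    [0,0,0,0,0,0,0],
  ],
)

```text
clock: 13.03
position: [0.6209, 0.1608, 0.052]
tool_rot: [3.141, -0.001, 0.163]
wrist_force: [-6.2, -1.1, 13.4]
gripper_width: 0.0
```

It bottomed at TCP z = 0.052, a drop of about 3.5 mm. I'll relieve the sideways load a little, press somewhat more, and check.

Request:
send_rows(
  plan=[
    [-0.4,0,0.7,0,0,0,0],
    [0,0,0,0,0,0,0],
    [0,0,0,0,0,0,0],
    [0,0,0,0,0,0,0],
  ],
)

```text
clock: 13.37
position: [0.6209, 0.1608, 0.052]
tool_rot: [3.141, -0.002, 0.163]
wrist_force: [-6.8, -1.8, 15.4]
gripper_width: -0.0002
```

```bash
python3 look.py 2 0 .055 p2f; python3 - <<'E'
from h import *
from rig import viewer,robot
def L(n): return cv2.imread(f"pics/{n}.png",0).astype(np.float32)
A,B=L("p2e"),L("p2f")
for nm,(x,y,w,h) in dict(edgeL=(395,470,50,40),edgeR=(465,475,50,45),fdot=(441,448,36,28),P1=(190,355,110,90),P3=(235,205,110,90)).items():
    try:
        c,M=cv2.findTransformECC(A[y:y+h,x:x+w],B[y:y+h,x:x+w],np.eye(2,3,dtype=np.float32),cv2.MOTION_TRANSLATION,(3,100,1e-5)); print(nm,round(c,3),(M[:,2]/4).round(2))
    except cv2.error: print(nm,"fail")
s=viewer.snapshot("top");cv2.imwrite("pics/topf.png",cv2.resize(s["frame"][150:300,180:380,::-1],None,fx=4,fy=4,interpolation=cv2.INTER_CUBIC))
print(robot.observe()["wrist_force"])
E
```

```text
pos [0.6209 0.1608 0.052 ] F [-6.84 -1.79 15.44] t 13.3667 rot [ 0.01 -0.12 -0.04] shift after rot mm [ 0.   0.3 -3. ]
edgeL 0.946 [-0.75  0.82]
edgeR 0.944 [-0.12  1.06]
fdot 0.953 [-0.13  1.  ]
P1 0.999 [ 0. -0.]
P3 0.999 [0. 0.]
[-6.79355673 -1.91445958 15.05352217]
```

View pics/p2f.png

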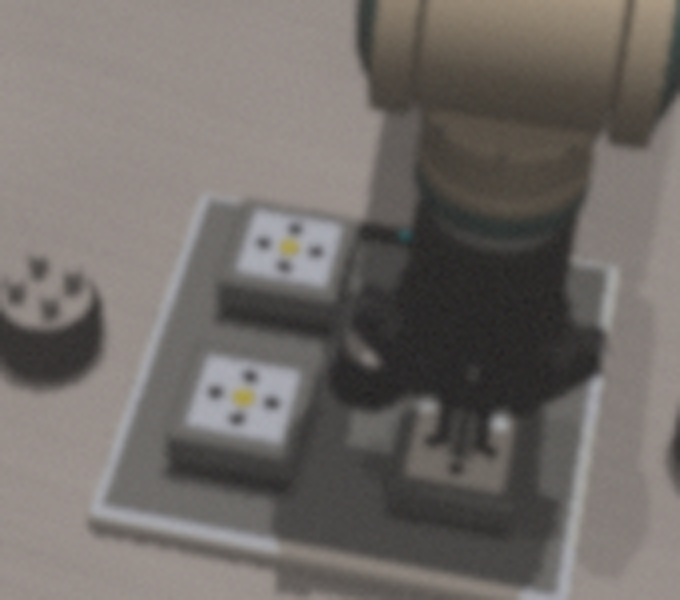

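View pics/topf.png

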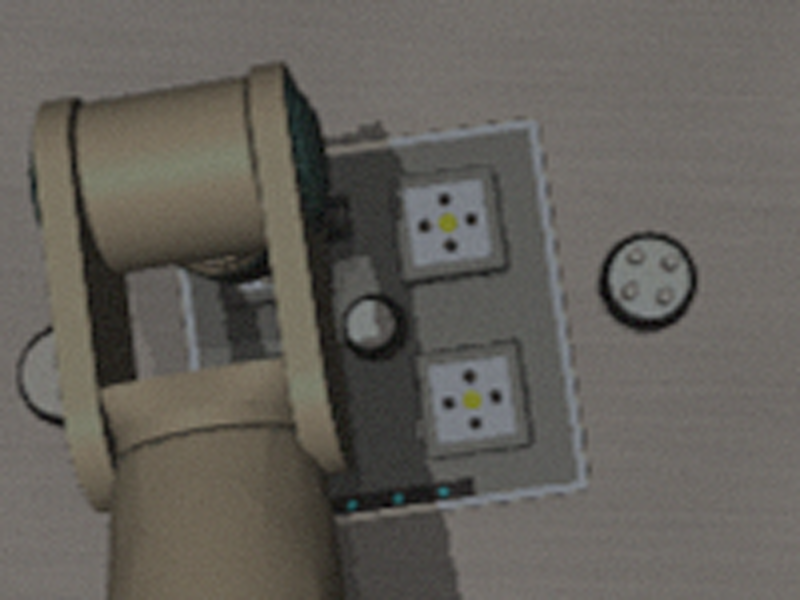

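P2 went down evenly, by about 1 px at both edges and the front dot. That is about 3.5 mm, so it is level. P1, P3 and the small head are unmoved, and the press holds at about 15 N, so I'm handing in.

```bash
python3 - <<'E'
from rig import job_done
print(job_done())
E
```

```text
the job is handed in; nothing more can be done
None
```

The loose cover was the far-left one (P2 in my numbering, at about x 0.621, y 0.161). I pushed it home and handed the job in with the closed fingertips still pressing its middle at about 15 N.

- **Finding it:** I pressed three covers near one side. The near-right and far-right ones held about 7 N right at their surface, with less than 0.3 px of movement in the picture. The far-left one tipped, with its opposite side rising by an amount that fits roughly 0.15 rad, and it levelled itself when let go.
- **Seating it:** Pressed in its middle, it gave way at about 5 N rather than the stated 8 N. It went down about 3.5 mm, at the low end of the stated 3.5 to 4.5 mm, then stopped hard.
- **Last checks:** Both front-edge patches and the front dot went down evenly, by 0.8 to 1.1 px, so it looks level. The near-right and far-right covers did not move, and the small head looked in place. The clock stood at about 13.5 s.
- **Not checked:** I did not press the near-left cover, because the loose one had already been found. It was hidden under the arm in the last picture. About 7 N of sideways load remained on the final press, and easing the tool back 0.4 mm did not reduce it. The tool did not shift.

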